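# Stack a ukulele heel in the gluing jig

## Task

Stack up the heel on the ukulele neck that is clamped upside down in the gluing jig: at the neck's end by the upright stop lay the longest of the three mahogany heel blocks, on it the middle one, and on that the shortest, each with its square end up against the stop, its sides in line with the neck and its slope facing up towards the headstock, so that the slopes run on evenly. Then stand the steel weight upright on the middle of the top block and leave it all standing by itself, without shifting the plane, sanding block, spruce strip, glue bottle or spool clamp that lie about the bench.

Things in the scene. Friction and masses are not known exactly. Their poses are not given: they have to be found in the camera images.
- heel_seat (a point): Point on the level top face (38 mm above the bench) of the fixed neck, at its end, mid-width, where it meets the plywood stop. x: from the stop along the neck to the headstock, y across, z up. Neck 52 mm wide here. Stop: 18 thick, 50 wide, 50 mm above this point, braced behind. Jig board 110 x 18 mm, from 75 mm behind to 325 ahead; rails lower than the neck; clamp 165 ahead, 75 mm tall.
- long_square_end (a point): The longest heel block, mahogany like the neck: underside 88 x 52 mm, 18 mm thick; one end square, the other sloped, so its top is only 72 x 52 mm. Lies flat on the bench, slope facing up. This point: middle of the lower edge of its square end; x runs along the underside to the sloping end (88 mm away), y across the 52 mm width, z up. Centre of mass 40 mm along x.
- mid_square_end (a point): The middle heel block, mahogany like the neck: underside 72 x 52 mm, 18 mm thick; one end square, the other sloped, so its top is only 56 x 52 mm. Lies flat on the bench, slope facing up. This point: middle of the lower edge of its square end; x runs along the underside to the sloping end (72 mm away), y across the 52 mm width, z up. Centre of mass 32 mm along x.
- short_square_end (a point): The shortest heel block, mahogany like the neck: underside 56 x 52 mm, 18 mm thick; one end square, the other sloped, so its top is only 40 x 52 mm. Lies flat on the bench, slope facing up. This point: middle of the lower edge of its square end; x runs along the underside to the sloping end (56 mm away), y across the 52 mm width, z up. Centre of mass 24 mm along x.
- weight: Turned steel glue weight standing upright, about 0.42 kg, 70 mm tall: cylinder 40 mm across up to 44 mm height with a thin cork foot, then a 14 mm stem, and on top a round knob 24 mm across from 54 to 70 mm height, to be held by. Origin at the centre of its underside, z up.
- sanding_block: Cork sanding block, 100 x 60 x 29 mm, among the heel blocks. Not part of the job; leave it where it is. Origin at the centre of its underside.
- block_plane: Small metal block plane, 115 x 42 mm, 45 mm tall, brass cap and knob, among the heel blocks. Not part of the job; leave it where it is. Origin at the centre of its underside.
- brace_strip: Pale spruce brace strip, 190 mm long (along its y), 12 x 8 mm, lying beyond the blocks. Not part of the job; leave it where it is. Origin at the centre of its underside.
- glue_bottle: White glue bottle, 58 mm across, 150 mm tall with an orange nozzle, near the far side. Not part of the job; leave it where it is. Origin at the centre of its underside.
- spool_clamp: Upright spool clamp, two wooden spools 42 mm across on a threaded rod with a wing nut, 135 mm tall, near the far side. Not part of the job; leave it where it is. Origin at the centre of its underside.
Not all that is in view belongs to the job. Leave any yellow look-alike of the part that bears short_square_end alone.

How it is judged:
By the outcome, as a careful person would: the job done as asked, in the order asked, and still so for the second after the job is handed in, with the robot touching nothing.
It also fails if it takes over 99 s, if anything falls off the work surface, if the arm or the gripper's body presses on something with over 40 N, if the wrist force passes 120 N, or if a joint passes its speed limit or range.

## Robot

A 7-joint arm with a two-finger parallel gripper is mounted at the origin on the work surface. World frame = base frame: x ahead of the robot, y to its left, z up, the work surface at z = 0. Lengths are in m, angles in rad, forces in N, time in s.
With the tool pointing down it reaches from about 0.35 to 0.9 m from the base axis. Payload 8.1 kg.
Tool frame: the origin (TCP) lies at the centre of the arm's flange, where the gripper is bolted on; the fingertips stand 178 mm ahead of it and the grasp point (between the pads) lies 159 mm ahead of it; x points along the fingers, z is the direction in which the jaws open and shut, and the axes are right-handed (so a half turn about x gives the same grasp; the last joint's range is limited). The gripper opens to 92 mm and grips with 3 to 60 N. Pads are 19 mm wide; open, the fingers measure 130 mm over their backs; the gripper's body (75 mm by 190 mm) begins 47 mm behind the grasp point.
Start: joints at [1.141, 0.434, 0.025, 1.573, -0.012, 1.134, -0.075], TCP at [0.201, -0.592, 0.405] pointing down, gripper open.
Joint ranges: [-2.62, 2.62], [-0.44, 2.09], [-1.27, 1.32], [0.08, 2.57], [-1.32, 4.46], [0.12, 2], [-2.74, 2.74]. Speed limits (rad/s): [2.22, 2.22, 3.01, 3.01, 3.14, 3.14, 3.14].

## Interface

Orientations are given as a rotation vector (axis times angle).
In Python, from cell import arm, get_image, search_frame, pinpoint gives the robot as it stands.
- The arm moves only by the tool arm_command, never from a script. Its argument "motion" is a list of rows, each a list of 7 numbers: the finger opening in mm, from 0 to 91.8, then the shift along the tool's x, y, z in mm, then the turn, a rotation vector about the tool's x, y, z in degrees. In form: [[fingers, x, y, z, ax, ay, az], ...]. A call has 1 to 5 rows; each row shifts and turns the commanded pose from where the row before left it, along the tool's axes as they then stand; what a row does not reach is not made up. A row lasts 1/8 s, in which the tool goes at most 62.5 mm and 10.7 degrees, less where a joint would pass 70% of its speed; a pose out of reach is approached as far as the arm can. A call with a gripper value outside its range is refused whole. The fingers move at their own pace and stop on an object; "newtons" is the grip in N (left out, the last holds). Time passes only in rows, so rows that do not move let the fingers close. It gives the time, the measured TCP pose, the force and the opening at its end, in the units of the state.
- arm.observe(): the state, without advancing time (a new reading comes with each control period).
- get_image(name): name is "scene" or "top"; returns a dict with "frame" (420x560x3 uint8, red, green, blue), "range_z" (420x560 float32, m along the optical axis (not along the pixel's ray), 0 where there is no reading), "K" (3x3 intrinsics, pixels), "origin" and "rotation" of the camera in the world. Camera axes: x right, y down, z forward; pixel columns grow to the right and rows downward; lengths in m; the calibration is good to about 2 mm. A picture is of the moment at which its call begins.
- arm.sign_off(): hands the job in, once; it reports no verdict.
Trained networks look in the newest picture that a camera, given by its name, has taken for a name from the list of things; names that differ only in an ending like _2 or _b are one class to them, and where a whole thing is asked for, a point or a joint stands for the part that bears it (a point fixed in the world has none). Each returns a list of dicts, best first, with "p" (0 to 1); they miss things now and then, are a little off and sometimes report something else, mostly with a low value. They report only what shows in the picture. A call takes as long as a camera call. They do not tell look-alikes from the thing itself.
- search_frame(camera, target): "point" ([x, y, z] in m, in world coordinates, good to about 4 mm: the middle of the surface that is visible of it).
- pinpoint(camera, target): "point" ([x, y, z] in m, in world coordinates, good to about 4 mm: a listed point, or the origin of a listed thing).
The state is a dict: "clock": time; "joints": joint angles; "dq": joint speeds; "joint_efforts": joint torques, N m; "position": TCP position; "ee_rot": TCP orientation; "force": force on the tool from outside, world axes, zero at the start; "ft_torque": the same for the moment, N m; "width": opening from 0.0 (shut) to 1.0 (fully open).
Only numpy, scipy, OpenCV 4.12 (cv2) and the standard library are available. Lean on these libraries where they do the work, as an engineer would, in place of code of your own. Each camera call takes 0.05 s, during which the arm holds its last target. There are 200 camera calls.

## Working session

There is one attempt and no reset: what is moved stays moved. The work goes in short steps, Python scripts to look and compute and a tool call to move; the robot and the scene stay as the last step left them, time stands still between calls to the robot, and variables do not carry over. Pictures are saved under pics/ and viewed, about 12 in all and at most 16, crops included, and the job is handed in when it is done.

Besides the shell and the picture viewer there is one more tool, called after "Call:" by a JSON object that holds its "api" and its "payload", one argument or row to a line. arm_command: Moves the arm, as the interface text tells. Its arguments: {"type":"object","properties":{"motion":{"type":"array"},"newtons":{"type":"number"}},"required":["motion"]}

```bash
ls; mkdir -p pics
cat > h.py <<'E'
import numpy as np, cv2
from cell import arm, get_image, search_frame, pinpoint
def save(im,name,box=None,s=1):
    f=im["frame"][:,:,::-1]
    if box: r0,r1,c0,c1=box; f=f[r0:r1,c0:c1]
    f=cv2.resize(f,None,fx=s,fy=s,interpolation=cv2.INTER_CUBIC); cv2.imwrite("pics/"+name,f)
def cloud(im):
    z=im["range_z"].astype(float); K=im["K"]; v,u=np.mgrid[:z.shape[0],:z.shape[1]]
    P=np.stack([(u-K[0,2])/K[0,0]*z,(v-K[1,2])/K[1,1]*z,z],-1)
    P=P@np.array(im["rotation"]).T+np.array(im["origin"]); P[z==0]=np.nan
    return P
def proj(im,p):
    c=(np.array(p)-im["origin"])@np.array(im["rotation"]); q=np.array(im["K"])@c; return q[:2]/q[2]
E
python3 - <<'E'
from h import *
np.set_printoptions(precision=4,suppress=True)
for c in ("scene","top"):
    im=get_image(c); save(im,c+"0.png",s=1.42); print(c,im["origin"],im["rotation"],im["K"][0,0])
    for t in "heel_seat long_square_end mid_square_end short_square_end weight sanding_block block_plane brace_strip glue_bottle spool_clamp".split():
        for d in pinpoint(c,t)[:3]: print(t,np.array(d["point"]),round(d["p"],2),proj(im,d["point"]).round())
s=arm.observe(); print(s)
E
```

```text
pics
scene [1.2216 0.4271 0.528 ] [-1.1136 -2.1733  1.1711] 405.505960458759Traceback (most recent call last):
  File "<stdin>", line 6, in <module>
  File "h.py", line 13, in proj
    c=(np.array(p)-im["origin"])@np.array(im["rotation"]); q=np.array(im["K"])@c; return q[:2]/q[2]
                                                             ~~~~~~~~~~~~~~~~~^~
ValueError: matmul: Input operand 1 does not have enough dimensions (has 0, gufunc core with signature (n?,k),(k,m?)->(n?,m?) requires 1)
```

Rotation is a rotation vector.

```bash
sed -i 's/np.array(im\["rotation"\])/rot(im)/' h.py
cat >> h.py <<'E'
def rot(im): return cv2.Rodrigues(np.array(im["rotation"],float))[0]
E
python3 - <<'E'
from h import *
np.set_printoptions(precision=4,suppress=True)
for c in ("scene","top"):
    im=get_image(c); save(im,c+"0.png",s=1.42); print(c,im["origin"],im["rotation"],im["K"][0,0])
    for t in "heel_seat long_square_end mid_square_end short_square_end weight sanding_block block_plane brace_strip glue_bottle spool_clamp".split():
        for d in pinpoint(c,t)[:3]: print(t,np.array(d["point"]),round(d["p"],2),proj(im,d["point"]).round())
s=arm.observe(); print(s)
E
```

```text
scene [1.2216 0.4271 0.528 ] [-1.1136 -2.1733  1.1711] 405.505960458759
heel_seat [ 0.4491 -0.2952  0.036 ] 0.89 [231. 156.]
heel_seat [ 0.5873 -0.11   -0.0038] 0.19 [252. 209.]
long_square_end [ 0.408  -0.1168  0.0029] 0.85 [291. 178.]
mid_square_end [ 0.5878 -0.1134 -0.0034] 0.81 [251. 209.]
short_square_end [0.5955 0.1127 0.0016] 0.91 [331. 242.]
short_square_end [0.7887 0.3368 0.0009] 0.65 [395. 355.]
short_square_end [ 0.7521  0.1812 -0.0005] 0.6 [321. 299.]
weight [0.6216 0.0028 0.0012] 0.83 [282. 230.]
sanding_block [0.4579 0.1321 0.0018] 0.74 [367. 216.]
block_plane [ 0.4562  0.0104 -0.0001] 0.89 [323. 200.]
brace_strip [ 0.7167 -0.0153 -0.0012] 0.77 [248. 250.]
glue_bottle [0.7684 0.0515 0.0058] 0.79 [258. 273.]
glue_bottle [ 0.7163 -0.0117 -0.0034] 0.68 [250. 251.]
spool_clamp [ 0.7745 -0.0626 -0.0018] 0.94 [213. 256.]
top [ 0.5048 -0.0084  1.1081] [-2.1196  2.1854 -0.0966] 462.4569970218818
heel_seat [ 0.4476 -0.2914  0.0421] 0.96 [410. 281.]
long_square_end [ 0.4043 -0.117  -0.0047] 0.81 [331. 301.]
long_square_end [0.5945 0.112  0.0006] 0.21 [232. 223.]
mid_square_end [ 
[... 497 characters left out ...]
rip [ 0.7132 -0.015  -0.0012] 0.91 [284. 173.]
glue_bottle [0.7757 0.0521 0.0001] 0.75 [255. 149.]
glue_bottle [ 0.593  -0.1149  0.0015] 0.68 [327. 221.]
spool_clamp [ 0.772  -0.0622  0.0004] 0.81 [302. 149.]
{'clock': 1.2, 'joints': array([ 1.1414,  0.4345,  0.025 ,  1.5732, -0.0116,  1.134 , -0.0751]), 'dq': array([ 0.0002,  0.0006,  0.0011,  0.0019,  0.0005, -0.0007,  0.0001]), 'joint_efforts': array([ -0.0002, -66.7679,   0.9838, -31.481 ,  -0.0607,   0.0329,
         0.    ]), 'position': array([ 0.2006, -0.5919,  0.4047]), 'ee_rot': array([ 0.9652,  1.3462, -0.9653]), 'force': array([0.6066, 0.1637, 0.49  ]), 'ft_torque': array([-0.0336,  0.0389, -0.0406]), 'width': 0.9999601556857951}
```

View pics/top0.png

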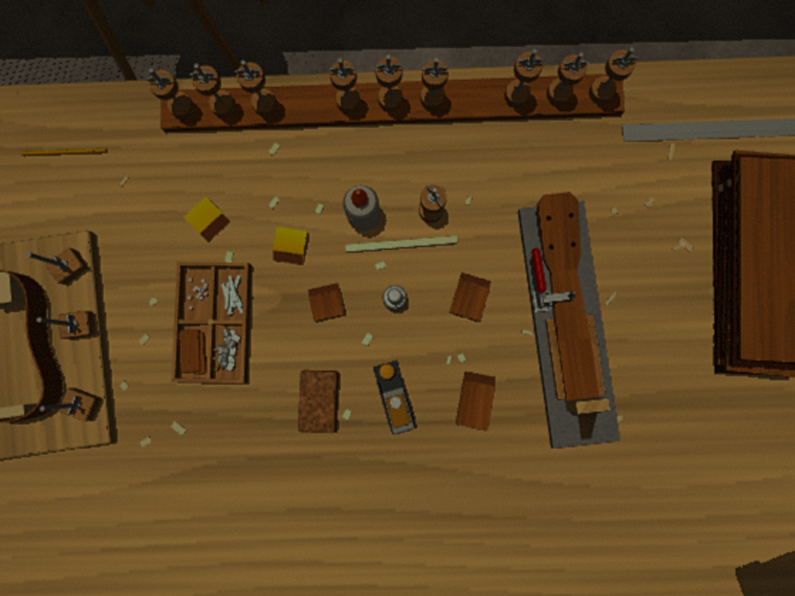

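View pics/scene0.png

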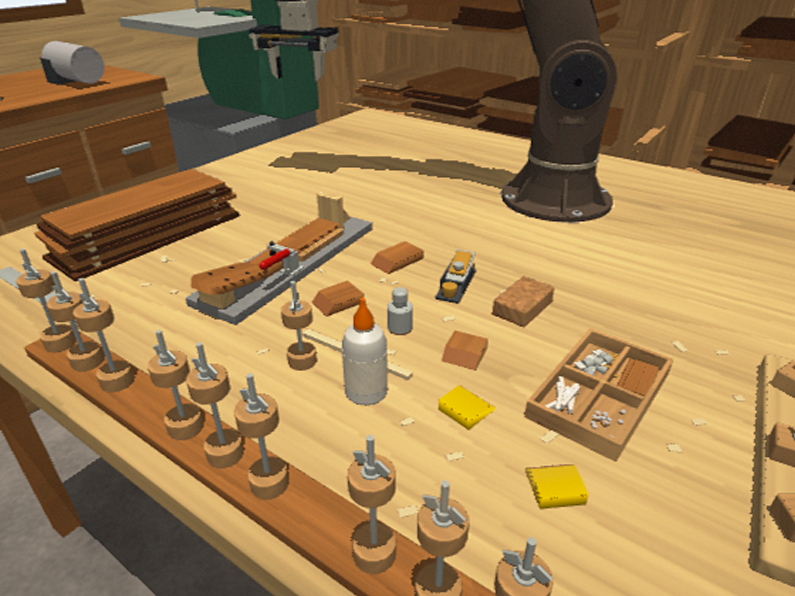

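Top view (zoomed pixels): the long block is at (476,400), mid (470,297), short (327,302), weight (395,298), the plane at (395,397), and the neck and stop at (575,360)/(593,406). For the short block there are three candidates: mahogany (327,302) and yellow (207,218) and (290,244). The mahogany one fits the description. I'll confirm that in a crop while fitting the exact poses.

```bash
cat >> h.py <<'E'
def rectfit(P,lo,hi,c,r):
    m=(np.hypot(P[...,0]-c[0],P[...,1]-c[1])<r)&(P[...,2]>lo)&(P[...,2]<hi)
    n,l,st,_=cv2.connectedComponentsWithStats(m.astype(np.uint8),connectivity=4)
    k=1+np.argmax(st[1:,4]); q=P[l==k]
    (cx,cy),(w,h),a=cv2.minAreaRect((q[:,:2]*1000).astype(np.float32))
    return np.round([cx,cy,w,h,a,q[:,2].mean()*1000,len(q)],1)
E
python3 - <<'E'
from h import *
np.set_printoptions(precision=4,suppress=True)
im=get_image("top"); P=cloud(im); sc=get_image("scene"); S=cloud(sc)
print("table z",np.nanmedian(P[230:250,200:300,2]), np.nanstd(P[240:250,240:260,2]))
for n,c in dict(long=(.445,-.115),mid=(.62,-.115),short=(.62,.113)).items():
    print(n,"top",rectfit(P,.0155,.022,c,.065),"all",rectfit(P,.004,.022,c,.065),"scene top",rectfit(S,.0155,.022,c,.065))
print("weight knob",rectfit(P,.06,.08,(.622,.002),.04),rectfit(P,.038,.05,(.622,.002),.04))
print("neck",rectfit(P,.034,.042,(.50,-.288),.06),"stop top",rectfit(P,.08,.095,(.44,-.295),.05))
print("plane",rectfit(P,.01,.06,(.46,.01),.08),"sand",rectfit(P,.01,.06,(.458,.132),.08))
m=(abs(S[...,0]-.445)<.03)&(abs(S[...,1]+.293)<.03)&(S[...,2]>.045)&(S[...,2]<.083)
q=S[m]; c=np.median(q,0); q=q[np.abs(q[:,0]-c[0])<.008]; A=np.c_[q[:,1:],np.ones(len(q))]; print("stop front",len(q),q.mean(0),np.linalg.lstsq(A,q[:,0],rcond=None)[0])
a=cv2.resize(im["frame"][140:320,190:290,::-1],None,fx=3.3,fy=3.3); b=cv2.resize(im["frame"][140:320,300:450,::-1],None,fx=3.3,fy=3.3)
cv2.imwrite("pics/crop1.png",np.hstack([a,b])[:600,:800])
cv2.imwrite("pics/crop2.png",cv2.resize(sc["frame"][120:300,200:400,::-1],None,fx=3.3,fy=3.3))
E
```

```text
table z 0.0007126755860134004 0.002184472754344213
long top [ 443.7 -125.3   52.2   76.4   77.7   18.7  653. ] all [ 448.2 -127.3   56.1   91.1   78.9   17.2  810. ] scene top [ 444.7 -125.2   55.9   80.8   76.6   18.6  306. ]
mid top [ 616.5 -123.1   52.3   60.5   70.4   18.7  482. ] all [ 621.1 -124.1   53.8   70.3   71.2   17.1  610. ] scene top [ 618.4 -121.9   55.7   62.1   71.3   18.5  334. ]
short top [615.4 117.   45.4  52.1  12.   18.8 342. ] all [620.5 119.9  56.6  56.2  11.8  16.7 463. ] scene top [616.1 117.3  45.6  52.5  12.1  18.4 345. ]
weight knob [620.8   1.9  20.4  22.8  88.   70.2  87. ] [621.1   1.2  37.3  37.9  87.3  43.9 137. ]
neck [ 503.9 -291.2  112.2   56.     4.4   38.5 1069. ] stop top [ 438.5 -295.5   20.3   50.4    4.6   88.4  210. ]
plane [447.1   4.6  86.8  42.   14.5  33.3 544. ] sand [ 455.7  133.2   60.4  100.3   86.2   28.7 1150. ]
stop front 195 [ 0.4489 -0.2917  0.0637] [-0.0992 -0.0088  0.4206]
```

View pics/crop1.png

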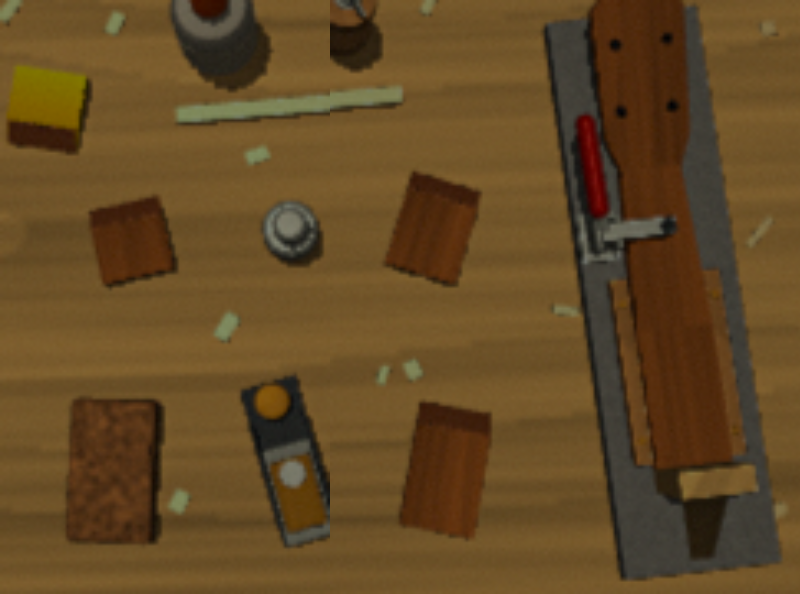

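View pics/crop2.png

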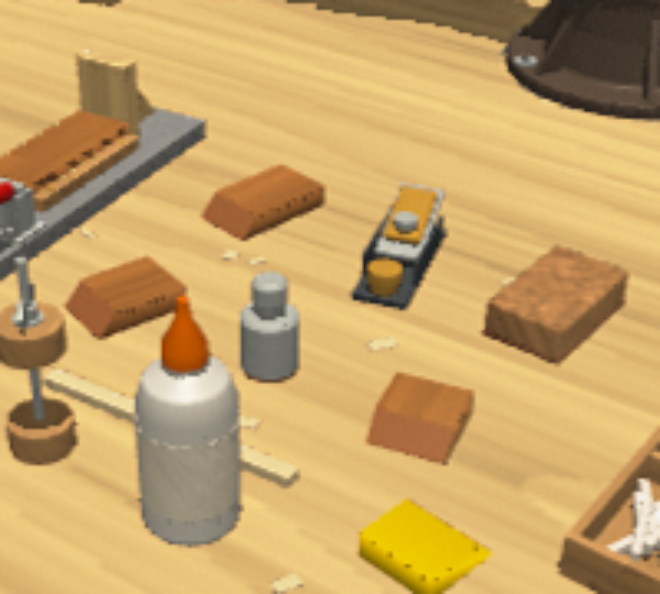

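Confirmed: the mahogany block at crop1 (132,240) is the short one, and the yellow look-alikes are left alone. All the slopes face away from the robot (+x), and each fitted square end agrees with its pinpoint to about 2 mm. Next I refine the neck yaw and seat and set up a move helper.

```bash
cat >> h.py <<'E'
def go(x,y,ztip,yaw):
    """prints yaw turn about tool x and shift (mm) in tool axes AFTER the turn; target grasp x,y mm, tip height mm, block yaw deg (jaws across)"""
    s=arm.observe(); R=cv2.Rodrigues(np.array(s["ee_rot"]))[0]; p=np.array(s["position"])*1000
    j=np.degrees(np.arctan2(R[1,2],R[0,2]))      # yaw of jaw axis
    d=(yaw+90-j+90)%180-90                        # world yaw needed
    # tool x is down -> turn about tool x is -d ; tilt error of tool x
    c=np.cos(np.radians(d)); q=np.sin(np.radians(d)); Z=np.array([[c,-q,0],[q,c,0],[0,0,1]])
    tip=p+178*R[:,0]
    D=np.array([x,y,ztip])-tip
    print("t",s["clock"],"tip",tip.round(1),"tilt",R[:2,0].round(4),"jawyaw",j.round(2),"turn_x",round(-d,2),"shift tool",((Z@R).T@D).round(1),"F",np.array(s["force"]).round(1),"w",round(s["width"]*91.8,1),"q7",s["joints"][6].round(2))
E
python3 - <<'E'
from h import *
im=get_image("top"); P=cloud(im)
print("board",rectfit(P,.012,.1,(.55,-.28),.26))
# neck side edges at z~38 near seat: per x-slice y extents
ns=[]
m=(P[...,2]>.033)&(P[...,2]<.043)&(abs(P[...,1]+.285)<.05)
for x in np.arange(.455,.575,.008):
    q=P[m&(abs(P[...,0]-x)<.004)][:,1]; ns.append((x,q.min(),q.max(),len(q)))
ns=np.array(ns); print((ns*1000).round(1)); 
for k in(1,2): print(np.polyfit(ns[:,0]-.449,ns[:,k],1))
go(447,-126,100,-12.3)
E
```

```text
board [ 5.772e+02 -2.835e+02  4.081e+02  1.119e+02  5.000e+00  3.510e+01
  8.257e+03]
[[  455.   -329.3  -256.7 85000. ]
 [  463.   -327.3  -256.8 86000. ]
 [  471.   -327.6  -262.1 92000. ]
 [  479.   -328.6  -252.9 87000. ]
 [  487.   -326.7  -263.  89000. ]
 [  495.   -325.1  -251.7 88000. ]
 [  503.   -320.8  -263.7 89000. ]
 [  511.   -326.3  -250.6 87000. ]
 [  519.   -314.7  -250.9 91000. ]
 [  527.   -324.6  -249.1 83000. ]
 [  535.   -320.8  -258.6 88000. ]
 [  543.   -321.4  -250.  80000. ]
 [  551.   -317.5  -260.9 86000. ]
 [  559.   -322.3  -255.4 79000. ]
 [  567.   -320.1  -246.9 85000. ]]
[ 0.08867257 -0.3290436 ]
[ 0.05613822 -0.25876908]
t 1.35 tip [ 200.6 -591.9  226.7] tilt [-0. -0.] jawyaw -71.28 turn_x 31.02 shift tool [ 126.7  141.5 -507.8] F [ 0.3 -0.3  0.6] w 91.9 q7 -0.08
```

Call:
{"api": "arm_command", "payload": {
  "motion": [
    [91.8, 0, 0, 0, 10.3, 0, 0],
    [91.8, 0, 0, 0, 10.3, 0, 0],
    [91.8, 0, 0, 0, 10.4, 0, 0],
    [91.8, 0, 13, -46, 0, 0, 0],
    [91.8, 0, 13, -46, 0, 0, 0]
  ],
  "newtons": 20
}}

```text
clock: 1.98
position: [0.246, -0.5067, 0.4046]
ee_rot: [1.366, 1.099, -1.366]
force: [1.1, 0.4, -0.4]
width: 0.997
```

Call:
{"api": "arm_command", "payload": {
  "motion": [
    [91.8, 0, 13, -46, 0, 0, 0],
    [91.8, 0, 13, -46, 0, 0, 0],
    [91.8, 0, 13, -46, 0, 0, 0],
    [91.8, 0, 13, -46, 0, 0, 0],
    [91.8, 0, 13, -46, 0, 0, 0]
  ]
}}

```text
clock: 2.6
position: [0.3586, -0.2952, 0.405]
ee_rot: [1.365, 1.099, -1.365]
force: [-0.0, 0.3, -0.0]
width: 0.999
```

Call:
{"api": "arm_command", "payload": {
  "motion": [
    [91.8, 25, 13, -46, 0, 0, 0],
    [91.8, 25, 13, -46, 0, 0, 0],
    [91.8, 25, 13, -46, 0, 0, 0],
    [91.8, 25, 12, -46, 0, 0, 0],
    [91.8, 0, 0, 0, 0, 0, 0]
  ]
}}

```text
clock: 3.22
position: [0.4479, -0.1242, 0.3034]
ee_rot: [1.361, 1.106, -1.361]
force: [0.1, -0.5, 1.1]
width: 0.998
```

Run:
```python
from h import *
go(445.8,-125.8,3,-12.3)
```

```text
t 3.225 tip [ 447.6 -123.8  125.4] tilt [-0.0018  0.0019] jawyaw -101.91 turn_x 0.39 shift tool [122.4  -1.1   2.5] F [ 0.1 -0.5  1.1] w 91.6 q7 -1.68
```

Call:
{"api": "arm_command", "payload": {
  "motion": [
    [91.8, 40, -1, 2.5, 0.3, 0, 0],
    [91.8, 40, 0, 0, 0, 0, 0],
    [91.8, 30, 0, 0, 0, 0, 0],
    [91.8, 12, 0, 0, 0, 0, 0],
    [91.8, 0, 0, 0, 0, 0, 0]
  ]
}}

```text
clock: 3.85
position: [0.4454, -0.1304, 0.1827]
ee_rot: [1.369, 1.097, -1.37]
force: [-0.5, -0.1, -0.2]
width: 0.998
```

Call:
{"api": "arm_command", "payload": {
  "motion": [
    [40, 0, 0, 0, 0, 0, 0],
    [40, 0, 0, 0, 0, 0, 0],
    [40, 0, 0, 0, 0, 0, 0],
    [40, 0, 0, 0, 0, 0, 0],
    [40, 0, 0, 0, 0, 0, 0]
  ],
  "newtons": 20
}}

```text
clock: 4.47
position: [0.4456, -0.1299, 0.1829]
ee_rot: [1.369, 1.097, -1.369]
force: [-0.8, 0.8, 3.9]
width: 0.565
```

Run:
```python
from h import *
go(445.8,-125.8,3,-12.3)
```

```text
t 4.475 tip [ 445.6 -129.9    4.9] tilt [ 0.0003 -0.    ] jawyaw -102.58 turn_x -0.28 shift tool [ 1.9 -0.7 -4.1] F [-0.8  0.8  3.9] w 51.9 q7 -1.73
```

Call:
{"api": "arm_command", "payload": {
  "motion": [
    [40, -20, 0, 0, 0, 0, 0],
    [40, -45, 0, 0, 0, 0, 0],
    [40, -25, 0, 0, 0, 0, 0],
    [40, 0, 0, 0, 0, 0, 0],
    [40, 0, 0, 0, 0, 0, 0]
  ]
}}

```text
clock: 5.1
position: [0.4451, -0.1299, 0.2721]
ee_rot: [1.369, 1.098, -1.37]
force: [-1.0, -0.3, -0.1]
width: 0.568
```

Run:
```python
from h import *
go(495.3,-289.9,95,5)
```

```text
t 5.1 tip [ 444.9 -129.9   94.1] tilt [-0.0009  0.0001] jawyaw -102.58 turn_x -17.58 shift tool [ -1.   36.2 163.8] F [-1.  -0.3 -0.1] w 52.2 q7 -1.69
```

Call:
{"api": "arm_command", "payload": {
  "motion": [
    [40, 0, 0, 0, -8.8, 0, 0],
    [40, 0, 0, 0, -8.8, 0, 0],
    [40, 0, 12, 55, 0, 0, 0],
    [40, 0, 12, 55, 0, 0, 0],
    [40, 0, 12, 54, 0, 0, 0]
  ]
}}

```text
clock: 5.72
position: [0.4957, -0.2916, 0.2711]
ee_rot: [1.144, 1.252, -1.145]
force: [0.8, 1.4, -0.4]
width: 0.566
```

Call:
{"api": "arm_command", "payload": {
  "motion": [
    [40, 0, 0, 0, 0, 0, 0],
    [40, 0, 0, 0, 0, 0, 0],
    [40, 0, 0, 0, 0, 0, 0]
  ]
}}

```text
clock: 6.1
position: [0.4955, -0.2886, 0.272]
ee_rot: [1.143, 1.252, -1.143]
force: [-0.8, 0.3, -0.0]
width: 0.563
```

Run:
```python
from h import *
go(495.3,-289.9,46,5)
im=get_image("top");P=cloud(im); save(im,"a1.png",(180,320,350,460),5)
sc=get_image("scene");save(sc,"a2.png",(90,220,150,310),5)
```

```text
t 6.1 tip [ 495.3 -288.3   94. ] tilt [-0.0013  0.0012] jawyaw -84.86 turn_x 0.14 shift tool [48.  -0.1  1.6] F [-0.8  0.3 -0. ] w 51.7 q7 -1.15
```

View pics/a2.png

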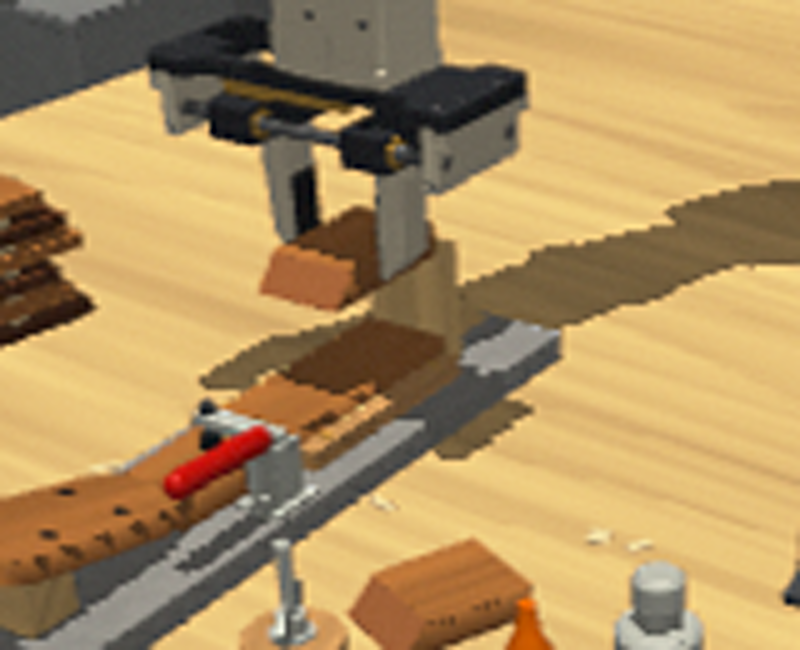

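Block (a2 at (350,262)) is held level above the neck. I lower it to about 2 mm above the seat, then ease it back to the stop.

Call:
{"api": "arm_command", "payload": {
  "motion": [
    [40, 15, 0, 1.6, 0, 0, 0],
    [40, 20, 0, 0, 0, 0, 0],
    [40, 12, 0, 0, 0, 0, 0],
    [40, 0, 0, 0, 0, 0, 0],
    [40, 0, 0, 0, 0, 0, 0]
  ]
}}

```text
clock: 6.82
position: [0.4961, -0.2918, 0.226]
ee_rot: [1.144, 1.249, -1.144]
force: [1.3, 0.3, -0.0]
width: 0.568
```

Call:
{"api": "arm_command", "payload": {
  "motion": [
    [40, 0, -2, 0, 0, 0, 0],
    [40, 0, -2, 0, 0, 0, 0],
    [40, 0, 0, 0, 0, 0, 0]
  ]
}}

```text
clock: 7.2
position: [0.4916, -0.2922, 0.226]
ee_rot: [1.145, 1.249, -1.145]
force: [0.3, -0.0, -0.7]
width: 0.563
```

Call:
{"api": "arm_command", "payload": {
  "motion": [
    [40, 0, -1, 0, 0, 0, 0],
    [40, 0, -1, 0, 0, 0, 0],
    [40, 0, 0, 0, 0, 0, 0]
  ]
}}

```text
clock: 7.58
position: [0.4901, -0.2923, 0.2259]
ee_rot: [1.145, 1.249, -1.144]
force: [1.5, 0.4, 0.0]
width: 0.567
```

Run:
```python
from h import *
go(489.3,-290.4,43,5)
```

```text
t 7.575 tip [ 490.2 -292.3   47.9] tilt [ 0.0008 -0.0002] jawyaw -84.98 turn_x 0.02 shift tool [ 4.9 -0.8 -2. ] F [1.5 0.4 0. ] w 52.0 q7 -1.15
```

Call:
{"api": "arm_command", "payload": {
  "motion": [
    [40, 2.5, 0, -1.5, 0, 0, 0],
    [40, 0, -1, 0, 0, 0, 0],
    [40, 0, -1, 0, 0, 0, 0],
    [40, 0, 0, 0, 0, 0, 0]
  ]
}}

```text
clock: 8.07
position: [0.4894, -0.2907, 0.2236]
ee_rot: [1.145, 1.246, -1.141]
force: [7.6, -0.8, -3.8]
width: 0.563
```

Call:
{"api": "arm_command", "payload": {
  "motion": [
    [40, 0, -1, 0, 0, 0, 0],
    [40, 0, -1, 0, 0, 0, 0],
    [40, 0, 0, 0, 0, 0, 0]
  ]
}}

```text
clock: 8.45
position: [0.4888, -0.2906, 0.224]
ee_rot: [1.146, 1.244, -1.139]
force: [14.4, 0.1, -5.5]
width: 0.568
```

Run:
```python
from h import *
go(489.3,-290.4,43,5)
im=get_image("scene");save(im,"a3.png",(110,200,180,290),7)
```

```text
t 8.45 tip [ 490.1 -290.8   46. ] tilt [ 0.0074 -0.0008] jawyaw -84.89 turn_x 0.11 shift tool [ 3.  -0.8 -0.4] F [14.4  0.1 -5.5] w 52.2 q7 -1.16
```

View pics/a3.png

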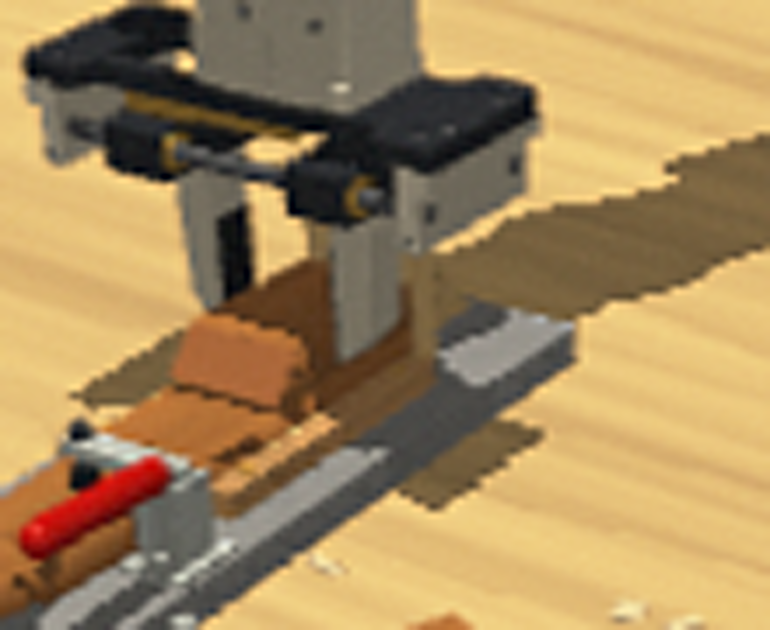

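Call:
{"api": "arm_command", "payload": {
  "motion": [
    [40, 1.5, 2, 0, 0, 0, 0],
    [40, 1, 0, 0, 0, 0, 0],
    [40, 0, 0, 0, 0, 0, 0],
    [40, 0, 0, 0, 0, 0, 0]
  ]
}}

```text
clock: 9.0
position: [0.4894, -0.2907, 0.2214]
ee_rot: [1.145, 1.246, -1.141]
force: [6.7, 0.5, 0.9]
width: 0.57
```

Call:
{"api": "arm_command", "payload": {
  "motion": [
    [40, 1, 0, 0, 0, 0, 0],
    [40, 0, 0, 0, 0, 0, 0],
    [40, 0, 0, 0, 0, 0, 0]
  ]
}}

```text
clock: 9.38
position: [0.4893, -0.2907, 0.221]
ee_rot: [1.145, 1.246, -1.141]
force: [4.8, 1.3, 7.9]
width: 0.563
```

Run:
```python
from h import *
go(489.3,-290.4,43,5)
```

```text
t 9.375 tip [ 490.1 -290.8   43. ] tilt [ 0.0041 -0.0007] jawyaw -84.94 turn_x 0.06 shift tool [-0.  -0.7 -0.5] F [4.8 1.3 7.9] w 51.7 q7 -1.16
```

Call:
{"api": "arm_command", "payload": {
  "motion": [
    [62, 0, 0, 0, 0, 0, 0],
    [62, 0, 0, 0, 0, 0, 0],
    [70, 0, 0, 0, 0, 0, 0],
    [70, -30, 0, 0, 0, 0, 0],
    [80, -40, 0, 0, 0, 0, 0]
  ]
}}

```text
clock: 10.0
position: [0.4871, -0.2908, 0.2894]
ee_rot: [1.144, 1.252, -1.146]
force: [1.0, 0.0, -0.1]
width: 0.826
```

Call:
{"api": "arm_command", "payload": {
  "motion": [
    [91.8, -20, 0, -50, 0, 0, 0],
    [91.8, 0, 20, -55, 0, 0, 0],
    [91.8, 0, 30, -50, 0, 0, 0],
    [91.8, 0, 30, 0, 0, 0, 0],
    [91.8, 0, 0, 0, 0, 0, 0]
  ]
}}

```text
clock: 10.62
position: [0.5553, -0.1284, 0.3095]
ee_rot: [1.143, 1.25, -1.142]
force: [0.1, -0.2, -0.3]
width: 0.996
```

Run:
```python
from h import *
im=get_image("top"); P=cloud(im)
print("block top",rectfit(P,.0525,.062,(.485,-.291),.06))
print("neck",rectfit(P,.033,.042,(.56,-.285),.04))
# frame aligned: seat 448.5,-294 yaw5
t=np.radians(5); Q=P*1000-[449,-294,0]; u=Q[...,0]*np.cos(t)+Q[...,1]*np.sin(t); v=-Q[...,0]*np.sin(t)+Q[...,1]*np.cos(t)
for a in range(0,125,10):
    m=(abs(u-a)<5); b=m&(Q[...,2]>50)&(Q[...,2]<60); n=m&(Q[...,2]>33)&(Q[...,2]<43)&(abs(v)<32); r=m&(abs(v)>33)&(abs(v)<40)
    print(a,"blk",(v[b].min().round(1),v[b].max().round(1),b.sum()) if b.any() else None,"neck",(v[n].min().round(1),v[n].max().round(1),n.sum()) if n.any() else None,"rail z",np.nanmedian(Q[...,2][r&(v>0)]).round(),np.nanmedian(Q[...,2][r&(v<0)]).round())
save(im,"a4.png",(180,320,350,460),5)
go(0,0,0,-19.2)
```

```text
Traceback (most recent call last):
  File "h.py", line 18, in rectfit
    k=1+np.argmax(st[1:,4]); q=P[l==k]
        ~~~~~~~~~^^^^^^^^^^
ValueError: attempt to get argmax of an empty sequence
```

Call:
{"api": "arm_command", "payload": {
  "motion": [
    [91.8, 0, 0, 0, 8, 0, 0],
    [91.8, 0, 0, 0, 8, 0, 0],
    [91.8, 0, 0, 0, 8.2, 0, 0],
    [91.8, 0, 30, -12, 0, 0, 0],
    [91.8, 0, 29, -12, 0, 0, 0]
  ]
}}

```text
clock: 11.3
position: [0.617, -0.1276, 0.3097]
ee_rot: [1.452, 1.031, -1.454]
force: [0.3, 0.1, 0.4]
width: 1.002
```

```bash
cat >> h.py <<'E'
def stack(P,zs=(56,),seat=(449,-294),yaw=5):
    t=np.radians(yaw); Q=P*1000-[seat[0],seat[1],0]; u=Q[...,0]*np.cos(t)+Q[...,1]*np.sin(t); v=-Q[...,0]*np.sin(t)+Q[...,1]*np.cos(t)
    for z in zs:
        m=(abs(Q[...,2]-z)<3.5)&(abs(v)<40)&(u>-3)&(u<135)
        if m.sum()<30: print(z,"few",m.sum()); continue
        L=[]
        for a in range(5,130,6):
            k=m&(abs(u-a)<3)
            if k.sum()>25: L.append((a,np.sort(v[k])[1],np.sort(v[k])[-2]))
        L=np.array(L); print(z,"n",m.sum(),"u",np.percentile(u[m],[1,99]).round(1)); print((L[:,1:].mean(1)).round(1),"width",(L[:,2]-L[:,1]).mean().round(1),"slope deg",np.degrees(np.polyfit(L[:,0],L[:,1:].mean(1),1)[0]).round(2))
    r=(u>20)&(u<60)
    for s in (1,-1): print("rail z",[np.nanmedian(Q[...,2][r&(abs(v*s-k)<1.5)]).round() for k in (30,34,38)])
E
python3 - <<'E'
from h import *
im=get_image("top"); P=cloud(im); save(im,"a4.png",(180,320,350,460),5)
stack(P,(38,56))
sc=get_image("scene"); stack(cloud(sc),(38,56))
go(618.7,-124.3,3,-19.2)
E
```

```text
38 few 0
56 few 0
rail z [np.float64(nan), np.float64(nan), np.float64(nan)]
rail z [np.float64(nan), np.float64(nan), np.float64(nan)]
38 n 231 u [  4.3 130.3]
[0.9 1.6] width 48.2 slope deg 1.09
56 n 215 u [-0.3 78.1]
  return np.nanmean(a, axis, out=out, keepdims=keepdims)
Traceback (most recent call last):
  File "h.py", line 40, in stack
    L=np.array(L); print(z,"n",m.sum(),"u",np.percentile(u[m],[1,99]).round(1)); print((L[:,1:].mean(1)).round(1),"width",(L[:,2]-L[:,1]).mean().round(1),"slope deg",np.degrees(np.polyfit(L[:,0],L[:,1:].mean(1),1)[0]).round(2))
                                                                                        ~^^^^^^
IndexError: too many indices for array: array is 1-dimensional, but 2 were indexed
```

View pics/a4.png

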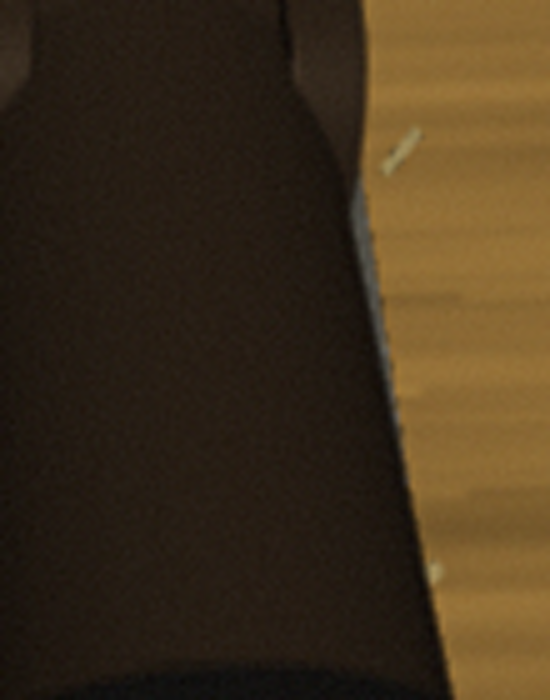

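The top camera is blocked by the elbow in a4, so it shows nothing useful. I'll check with the scene camera instead.

```bash
python3 - <<'E'
import re
s=open('h.py').read(); i=s.index('def stack'); s=s[:i]+'''def uv(p,seat=(449,-294),yaw=5):
    t=np.radians(yaw); q=np.asarray(p)[...,:2]-np.array(seat); return np.stack([q@[np.cos(t),np.sin(t)],q@[-np.sin(t),np.cos(t)]],-1)
def stack(P,zs=(56,)):
    W=uv(P*1000)
    for z in zs:
        m=(abs(P[...,2]*1000-z)<3)&(abs(W[...,1])<40)&(W[...,0]>-2)&(W[...,0]<130)
        n,l,st,_=cv2.connectedComponentsWithStats(m.astype(np.uint8)); k=1+np.argmax(st[1:,4]); q=W[l==k]
        r=cv2.minAreaRect(q.astype(np.float32)); print(z,"rect",np.round(r[0],1),np.round(r[1],1),round(r[2],2),"u1/99",np.percentile(q[:,0],[1,99]).round(1),"v1/99",np.percentile(q[:,1],[1,99]).round(1),"meanz",(P[l==k][:,2].mean()*1000).round(1),len(q))
'''
open('h.py','w').write(s)
E
python3 - <<'E'
from h import *
sc=get_image("scene"); S=cloud(sc); stack(S,(38,56)); save(sc,"a5.png",(110,190,190,290),8)
go(618.7,-124.3,3,-19.2)
E
```

```text
38 rect [64.   0.6] [ 53.3 132.3] 88.65 u1/99 [  4.6 128.9] v1/99 [-24.8  26.7] meanz 38.4 204
56 rect [39.8  0.2] [82.  55.1] 0.5 u1/99 [ 0.4 78.7] v1/99 [-25.2  27.5] meanz 56.5 206
t 11.45 tip [ 617.1 -127.   131.1] tilt [-0.001  -0.0001] jawyaw -109.24 turn_x -0.04 shift tool [128.1   0.7  -3.1] F [-1.2 -0.4 -0.2] w 91.6 q7 -1.84
```

View pics/a5.png

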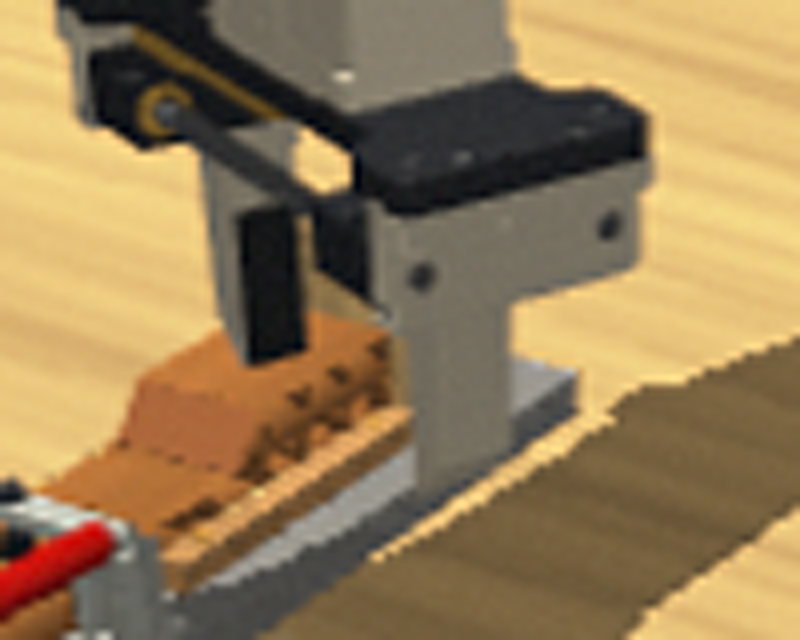

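Long block (a5 at (270,380)) lies flush with the stop, and its lateral centre matches the neck to about 0.5 mm. Now the mid block.

Call:
{"api": "arm_command", "payload": {
  "motion": [
    [91.8, 40, 1, -3, 0, 0, 0],
    [91.8, 40, 0, 0, 0, 0, 0],
    [91.8, 34, 0, 0, 0, 0, 0],
    [91.8, 12, 0, 0, 0, 0, 0],
    [91.8, 0, 0, 0, 0, 0, 0]
  ]
}}

```text
clock: 12.08
position: [0.6186, -0.1243, 0.1836]
ee_rot: [1.451, 1.032, -1.453]
force: [0.4, 0.1, 1.0]
width: 0.997
```

Call:
{"api": "arm_command", "payload": {
  "motion": [
    [40, 0, 0, 0, 0, 0, 0],
    [40, 0, 0, 0, 0, 0, 0],
    [40, 0, 0, 0, 0, 0, 0],
    [40, 0, 0, 0, 0, 0, 0],
    [40, 0, 0, 0, 0, 0, 0]
  ]
}}

```text
clock: 12.7
position: [0.6195, -0.1238, 0.1839]
ee_rot: [1.451, 1.032, -1.451]
force: [-0.6, -0.4, 2.3]
width: 0.564
```

Run:
```python
from h import *
go(618.7,-124.3,3,-19.2)
```

```text
t 12.7 tip [ 619.5 -123.8    5.9] tilt [ 0.0002 -0.0001] jawyaw -109.18 turn_x 0.02 shift tool [ 2.9 -0.6  0.7] F [-0.6 -0.4  2.3] w 51.8 q7 -1.86
```

Call:
{"api": "arm_command", "payload": {
  "motion": [
    [40, -25, 0, 0, 0, 0, 0],
    [40, -45, 0, 0, 0, 0, 0],
    [40, -40, 0, 0, -8, 0, 0],
    [40, 0, 0, 0, -8, 0, 0],
    [40, 0, 0, 0, -8.2, 0, 0]
  ]
}}

```text
clock: 13.32
position: [0.6194, -0.1238, 0.2944]
ee_rot: [1.141, 1.25, -1.14]
force: [0.6, 0.5, -1.4]
width: 0.564
```

Run:
```python
from h import *
go(487.9,-290.6,100,5)
```

```text
t 13.325 tip [ 619.6 -123.9  116.4] tilt [ 0.001  -0.0004] jawyaw -84.71 turn_x 0.29 shift tool [  16.4 -145.8  154.6] F [ 0.6  0.5 -1.4] w 51.7 q7 -1.48
```

Call:
{"api": "arm_command", "payload": {
  "motion": [
    [40, 0, -29, 31, 0, 0, 0],
    [40, 0, -29, 31, 0, 0, 0],
    [40, 0, -29, 31, 0, 0, 0],
    [40, 0, -29, 31, 0, 0, 0],
    [40, 0, -30, 31, 0, 0, 0]
  ]
}}

```text
clock: 13.95
position: [0.4866, -0.292, 0.2937]
ee_rot: [1.144, 1.249, -1.144]
force: [-0.3, 0.4, 0.0]
width: 0.564
```

Call:
{"api": "arm_command", "payload": {
  "motion": [
    [40, 16, 0, 0, 0, 0, 0],
    [40, 0, 0, 0, 0, 0, 0],
    [40, 0, 0, 0, 0, 0, 0]
  ]
}}

```text
clock: 14.32
position: [0.4884, -0.2897, 0.2778]
ee_rot: [1.143, 1.251, -1.142]
force: [-0.2, 0.0, 0.2]
width: 0.564
```

Run:
```python
from h import *
go(487.9,-290.6,66,5)
```

```text
t 14.325 tip [ 488.5 -289.6   99.8] tilt [0.0003 0.0007] jawyaw -84.86 turn_x 0.14 shift tool [33.8 -0.7  1. ] F [-0.2  0.   0.2] w 51.7 q7 -1.16
```

Call:
{"api": "arm_command", "payload": {
  "motion": [
    [40, 14, 0, 1, 0.1, 0, 0],
    [40, 14, 0, 0, 0, 0, 0],
    [40, 6, 0, 0, 0, 0, 0],
    [40, 0, 0, 0, 0, 0, 0],
    [40, 0, 0, 0, 0, 0, 0]
  ]
}}

```text
clock: 14.95
position: [0.4878, -0.292, 0.2439]
ee_rot: [1.146, 1.248, -1.146]
force: [0.6, -0.2, -0.9]
width: 0.564
```

Call:
{"api": "arm_command", "payload": {
  "motion": [
    [40, 0, -2, 0, 0, 0, 0],
    [40, 0, -2, 0, 0, 0, 0],
    [40, 0, -1, 0, 0, 0, 0],
    [40, 0, 0, 0, 0, 0, 0],
    [40, 0, 0, 0, 0, 0, 0]
  ]
}}

```text
clock: 15.58
position: [0.4827, -0.2924, 0.2438]
ee_rot: [1.146, 1.249, -1.146]
force: [-0.2, 0.0, -0.8]
width: 0.566
```

Run:
```python
from h import *
go(482,-291.1,62,5)
```

```text
t 15.575 tip [ 482.7 -292.4   65.8] tilt [ 0.0001 -0.0001] jawyaw -85.08 turn_x -0.08 shift tool [ 3.8 -0.6 -1.3] F [-0.2  0.  -0.8] w 51.9 q7 -1.16
```

Call:
{"api": "arm_command", "payload": {
  "motion": [
    [40, 1.5, 0, -1.4, 0, 0, 0],
    [40, 0, -1, 0, 0, 0, 0],
    [40, 0, -1, 0, 0, 0, 0],
    [40, 0, 0, 0, 0, 0, 0],
    [40, 0, 0, 0, 0, 0, 0]
  ]
}}

```text
clock: 16.2
position: [0.4814, -0.2908, 0.2425]
ee_rot: [1.146, 1.247, -1.144]
force: [5.0, 1.0, -1.8]
width: 0.567
```

Run:
```python
from h import *
go(482,-291.1,62,5)
```

```text
t 16.2 tip [ 481.7 -290.8   64.5] tilt [ 0.002 -0.   ] jawyaw -85.05 turn_x -0.05 shift tool [2.5 0.2 0.3] F [ 5.   1.  -1.8] w 52.1 q7 -1.16
```

Call:
{"api": "arm_command", "payload": {
  "motion": [
    [40, 1.5, -0.5, 0.2, 0, 0, 0],
    [40, 1.3, 0, 0, 0, 0, 0],
    [40, 0.7, 0, 0, 0, 0, 0],
    [40, 0, 0, 0, 0, 0, 0],
    [40, 0, 0, 0, 0, 0, 0]
  ]
}}

```text
clock: 16.82
position: [0.4812, -0.2913, 0.2399]
ee_rot: [1.146, 1.246, -1.144]
force: [4.4, 2.3, 5.3]
width: 0.564
```

Run:
```python
from h import *
go(482,-291.1,62,5)
```

```text
t 16.825 tip [ 481.8 -291.5   61.9] tilt [ 0.0032 -0.0009] jawyaw -85.06 turn_x -0.06 shift tool [-0.1  0.2 -0.4] F [4.4 2.3 5.3] w 51.8 q7 -1.17
```

Call:
{"api": "arm_command", "payload": {
  "motion": [
    [60, 0, 0, 0, 0, 0, 0],
    [62, 0, 0, 0, 0, 0, 0],
    [70, 0, 0, 0, 0, 0, 0],
    [70, -30, 0, 0, 0, 0, 0],
    [80, -45, 0, 0, -7, 0, 0]
  ]
}}

```text
clock: 17.45
position: [0.4794, -0.2912, 0.3132]
ee_rot: [1.053, 1.305, -1.054]
force: [1.5, -0.1, 0.1]
width: 0.827
```

Run:
```python
from h import *
go(617,117.6,130,12)
```

```text
t 17.45 tip [ 478.7 -290.9  135.2] tilt [-0.0034  0.0014] jawyaw -77.95 turn_x 0.05 shift tool [   5.3  220.2 -370.8] F [ 1.5 -0.1  0.1] w 75.9 q7 -1.03
```

Call:
{"api": "arm_command", "payload": {
  "motion": [
    [91.8, 0, 24, -41, 0, 0, 0],
    [91.8, 0, 24, -41, 0, 0, 0],
    [91.8, 0, 24, -41, 0, 0, 0],
    [91.8, 0, 24, -41, 0, 0, 0],
    [91.8, 0, 24, -41, 0, 0, 0]
  ]
}}

```text
clock: 18.08
position: [0.5553, -0.0648, 0.3136]
ee_rot: [1.054, 1.3, -1.055]
force: [0.3, -0.9, 0.4]
width: 1.005
```

Call:
{"api": "arm_command", "payload": {
  "motion": [
    [91.8, 0, 24, -41, 0, 0, 0],
    [91.8, 0, 24, -41, 0, 0, 0],
    [91.8, 0, 24, -41, 0, 0, 0],
    [91.8, 0, 27, -42, 0, 0, 0],
    [91.8, 0, 0, 0, 0, 0, 0]
  ]
}}

```text
clock: 18.7
position: [0.618, 0.1209, 0.3135]
ee_rot: [1.052, 1.305, -1.048]
force: [-0.2, -0.3, 0.2]
width: 1.0
```

Run:
```python
from h import *
im=get_image("top"); P=cloud(im); S=cloud(get_image("scene"))
for c in (P,S): stack(c,(38,56,74))
go(617,117.6,3,12)
```

```text
38 rect [107.2  -0.4] [51.7 45.9] 88.75 u1/99 [ 86.  129.5] v1/99 [-25.8  25.1] meanz 38.4 355
56 rect [72.8  9.1] [ 8.6 34.9] 4.54 u1/99 [67.7 76.7] v1/99 [-7.4 26.2] meanz 55.8 42
74 rect [29.9  0.2] [61.4 53.4] 1.29 u1/99 [-0.2 58.7] v1/99 [-25.6  26.1] meanz 74.3 565
38 rect [64.5 -0.8] [ 57.  130.9] 89.73 u1/99 [  4.8 129.7] v1/99 [-26.1  26.9] meanz 38.6 205
56 rect [51.4 16.1] [43.4 90. ] 53.83 u1/99 [ 2.8 79. ] v1/99 [-25.3  27.4] meanz 56.2 84
74 rect [31.4  0.9] [54.1 65.3] 89.79 u1/99 [-1.  61.7] v1/99 [-25.6  27.6] meanz 74.4 225
t 18.8 tip [617.5 115.9 135.2] tilt [-0.001  -0.0007] jawyaw -78.02 turn_x -0.02 shift tool [132.2   0.   -1.8] F [-0.  -0.8 -0.5] w 91.8 q7 -1.79
```

Mid block sits in line and flush with the stop (u = 0, v within 1 mm of the neck). Next I pick the short block.

Call:
{"api": "arm_command", "payload": {
  "motion": [
    [91.8, 40, 0, -1.8, 0, 0, 0],
    [91.8, 40, 0, 0, 0, 0, 0],
    [91.8, 38, 0, 0, 0, 0, 0],
    [91.8, 13, 0, 0, 0, 0, 0],
    [91.8, 0, 0, 0, 0, 0, 0]
  ]
}}

```text
clock: 19.42
position: [0.6174, 0.1166, 0.1825]
ee_rot: [1.054, 1.3, -1.057]
force: [0.7, -1.1, 0.3]
width: 0.998
```

Call:
{"api": "arm_command", "payload": {
  "motion": [
    [40, 0, 0, 0, 0, 0, 0],
    [40, 0, 0, 0, 0, 0, 0],
    [40, 0, 0, 0, 0, 0, 0],
    [40, 0, 0, 0, 0, 0, 0],
    [40, 0, 0, 0, 0, 0, 0]
  ]
}}

```text
clock: 20.05
position: [0.6176, 0.1177, 0.183]
ee_rot: [1.055, 1.3, -1.054]
force: [-1.3, -0.4, 2.5]
width: 0.566
```

Run:
```python
from h import *
go(617,117.6,3,12)
```

```text
t 20.05 tip [617.6 117.7   5. ] tilt [0.0003 0.    ] jawyaw -78.08 turn_x -0.08 shift tool [ 2.  -0.6 -0.1] F [-1.3 -0.4  2.5] w 51.9 q7 -1.84
```

Call:
{"api": "arm_command", "payload": {
  "motion": [
    [40, -25, 0, 0, 0, 0, 0],
    [40, -45, 0, 0, 0, 0, 0],
    [40, -45, 0, 0, 7, 0, 0],
    [40, -15, 0, 0, 0, 0, 0],
    [40, 0, 0, 0, 0, 0, 0]
  ]
}}

```text
clock: 20.68
position: [0.6176, 0.1177, 0.3133]
ee_rot: [1.145, 1.248, -1.144]
force: [-0.9, 0.2, -0.4]
width: 0.564
```

Run:
```python
from h import *
go(479.5,-291.3,130,5)
```

```text
t 20.675 tip [617.9 117.7 135.3] tilt [0.0015 0.0001] jawyaw -85.0 turn_x -0.0 shift tool [   5.  -173.5  395.4] F [-0.9  0.2 -0.4] w 51.7 q7 -1.9
```

Call:
{"api": "arm_command", "payload": {
  "motion": [
    [40, 0, -19, 44, 0, 0, 0],
    [40, 0, -19, 44, 0, 0, 0],
    [40, 0, -19, 44, 0, 0, 0],
    [40, 0, -19, 44, 0, 0, 0],
    [40, 0, -19, 44, 0, 0, 0]
  ]
}}

```text
clock: 21.3
position: [0.5404, -0.1112, 0.3106]
ee_rot: [1.144, 1.252, -1.147]
force: [0.1, -0.6, -0.8]
width: 0.563
```

Call:
{"api": "arm_command", "payload": {
  "motion": [
    [40, 0, -19, 44, 0, 0, 0],
    [40, 0, -19, 44, 0, 0, 0],
    [40, 0, -19, 44, 0, 0, 0],
    [40, 0, -21, 43, 0, 0, 0],
    [40, 0, 0, 0, 0, 0, 0]
  ]
}}

```text
clock: 21.92
position: [0.4762, -0.295, 0.3105]
ee_rot: [1.148, 1.249, -1.154]
force: [-0.1, 1.6, -1.1]
width: 0.567
```

Call:
{"api": "arm_command", "payload": {
  "motion": [
    [40, 25, 0, 0, 0, 0, 0],
    [40, 16, 0, 0, 0, 0, 0],
    [40, 0, 0, 0, 0, 0, 0],
    [40, 0, 0, 0, 0, 0, 0]
  ]
}}

```text
clock: 22.42
position: [0.4794, -0.2905, 0.2718]
ee_rot: [1.145, 1.249, -1.145]
force: [0.5, -0.2, -0.0]
width: 0.564
```

Run:
```python
from h import *
go(479.5,-291.3,82,5)
```

```text
t 22.425 tip [ 479.4 -290.4   93.8] tilt [-0.      0.0001] jawyaw -85.03 turn_x -0.03 shift tool [11.8  0.1  0.9] F [ 0.5 -0.2 -0. ] w 51.8 q7 -1.16
```

Call:
{"api": "arm_command", "payload": {
  "motion": [
    [40, 8, 0, 0, 0, 0, 0],
    [40, 4, 0, 0, 0, 0, 0],
    [40, 0, -2, 0, 0, 0, 0],
    [40, 0, -2, 0, 0, 0, 0],
    [40, 0, 0, 0, 0, 0, 0]
  ]
}}

```text
clock: 23.05
position: [0.4748, -0.2913, 0.2599]
ee_rot: [1.146, 1.248, -1.146]
force: [-0.3, -0.3, -0.5]
width: 0.56
```

Call:
{"api": "arm_command", "payload": {
  "motion": [
    [40, 1, -1, 0, 0, 0, 0],
    [40, 0, -1, 0, 0, 0, 0],
    [40, 0, 0, 0, 0, 0, 0],
    [40, 0, 0, 0, 0, 0, 0]
  ]
}}

```text
clock: 23.55
position: [0.4735, -0.2912, 0.2589]
ee_rot: [1.146, 1.248, -1.145]
force: [3.7, 0.1, -1.8]
width: 0.565
```

Run:
```python
from h import *
go(473.6,-291.8,79,5)
```

```text
t 23.55 tip [ 473.7 -291.2   80.9] tilt [ 0.001  -0.0002] jawyaw -85.06 turn_x -0.06 shift tool [ 1.9 -0.1  0.5] F [ 3.7  0.1 -1.8] w 51.8 q7 -1.16
```

Call:
{"api": "arm_command", "payload": {
  "motion": [
    [40, 1.2, -0.5, 0.4, 0, 0, 0],
    [40, 1, 0, 0, 0, 0, 0],
    [40, 0.6, 0, 0, 0, 0, 0],
    [40, 0, 0, 0, 0, 0, 0],
    [40, 0, 0, 0, 0, 0, 0]
  ]
}}

```text
clock: 24.18
position: [0.4734, -0.2915, 0.2569]
ee_rot: [1.146, 1.247, -1.144]
force: [2.6, 1.6, 7.4]
width: 0.565
```

Run:
```python
from h import *
go(473.6,-291.8,79,5)
```

```text
t 24.175 tip [ 473.8 -291.7   78.9] tilt [ 0.0021 -0.0006] jawyaw -85.05 turn_x -0.05 shift tool [-0.1 -0.2  0.1] F [2.6 1.6 7.4] w 51.9 q7 -1.16
```

Call:
{"api": "arm_command", "payload": {
  "motion": [
    [60, 0, 0, 0, 0, 0, 0],
    [62, 0, 0, 0, 0, 0, 0],
    [70, 0, 0, 0, 0, 0, 0],
    [70, -30, 0, 0, 0, 0, 0],
    [70, -40, 0, 0, 0, 0, 0]
  ]
}}

```text
clock: 24.8
position: [0.472, -0.2917, 0.3256]
ee_rot: [1.146, 1.252, -1.147]
force: [0.3, -0.9, 0.7]
width: 0.765
```

Run:
```python
from h import *
go(621,1.5,140,5)
```

```text
t 24.8 tip [ 471.4 -291.4  147.6] tilt [-0.0029  0.0014] jawyaw -85.09 turn_x -0.09 shift tool [   7.6  174.5 -278.7] F [ 0.3 -0.9  0.7] w 70.2 q7 -1.13
```

Call:
{"api": "arm_command", "payload": {
  "motion": [
    [70, 0, 25, -40, 0, 0, 0],
    [70, 0, 25, -40, 0, 0, 0],
    [70, 0, 25, -40, 0, 0, 0],
    [70, 0, 25, -40, 0, 0, 0],
    [70, 0, 25, -40, 0, 0, 0]
  ]
}}

```text
clock: 25.42
position: [0.5803, -0.0806, 0.3257]
ee_rot: [1.145, 1.249, -1.147]
force: [1.1, -0.2, -0.6]
width: 0.764
```

Call:
{"api": "arm_command", "payload": {
  "motion": [
    [70, 0, 25, -40, 0, 0, 0],
    [70, 0, 24, -39, 0, 0, 0],
    [70, 0, 0, 0, 0, 0, 0],
    [70, 0, 0, 0, 0, 0, 0]
  ]
}}

```text
clock: 25.92
position: [0.6217, 0.0007, 0.3255]
ee_rot: [1.145, 1.249, -1.147]
force: [0.2, -0.2, -0.1]
width: 0.762
```

Run:
```python
from h import *
im=get_image("top"); P=cloud(im); sc=get_image("scene"); S=cloud(sc)
for c in (P,S): stack(c,(38,74,92)) 
a=cv2.resize(im["frame"][210:300,370:450,::-1],None,fx=5,fy=5); b=cv2.resize(sc["frame"][110:200,190:270,::-1],None,fx=5,fy=5)
cv2.imwrite("pics/b1.png",np.hstack([a,b]))
go(621,1.5,50,5)
```

```text
38 rect [106.5  -1.3] [52.9 47.6] 87.62 u1/99 [ 84.9 129.4] v1/99 [-25.8  24.6] meanz 38.3 356
74 rect [56.2  0.3] [ 8.9 51.4] 1.42 u1/99 [52.4 60.5] v1/99 [-25.1  25.7] meanz 73.8 60
92 rect [22.   0.7] [53.3 47.6] 89.07 u1/99 [-1.1 43.6] v1/99 [-25.2  26.7] meanz 92.3 466
38 rect [64.1  2.1] [ 52.6 133.7] 87.49 u1/99 [  6.  128.8] v1/99 [-24.9  27.3] meanz 38.6 217
74 rect [42.2 12.1] [40.8 77.6] 45.32 u1/99 [ 2.1 63.4] v1/99 [-26.5  27.8] meanz 73.7 72
92 rect [24.5  2. ] [49.4 56.1] 2.69 u1/99 [ 2.4 47.3] v1/99 [-25.5  28.2] meanz 92.4 153
t 26.025 tip [ 6.215e+02 -6.000e-01  1.477e+02] tilt [-0.0008 -0.001 ] jawyaw -85.19 turn_x -0.19 shift tool [97.7 -0.2 -2.2] F [-0.2 -0.6  0.2] w 69.9 q7 -1.7
```

View pics/b1.png

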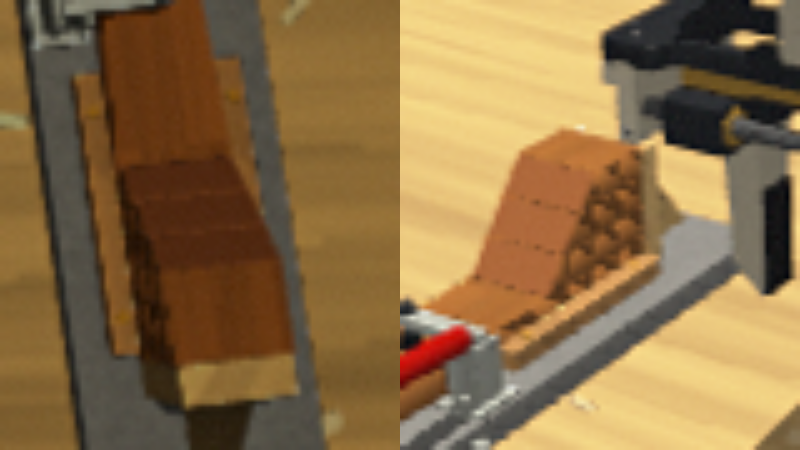

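The picture shows all three blocks stacked, with the slopes running on evenly (b1 right, (530,220)) and the square ends at the stop. Now the weight's knob.

Call:
{"api": "arm_command", "payload": {
  "motion": [
    [60, 35, 0, -2, 0, 0, 0],
    [60, 35, 0, 0, 0, 0, 0],
    [60, 20, 0, 0, 0, 0, 0],
    [60, 7, 0, 0, 0, 0, 0],
    [60, 0, 0, 0, 0, 0, 0]
  ]
}}

```text
clock: 26.65
position: [0.6218, 0.0024, 0.2291]
ee_rot: [1.146, 1.248, -1.147]
force: [0.4, 0.7, 0.3]
width: 0.653
```

Call:
{"api": "arm_command", "payload": {
  "motion": [
    [40, 0, 0, 0, 0, 0, 0],
    [15, 0, 0, 0, 0, 0, 0],
    [15, 0, 0, 0, 0, 0, 0],
    [15, 0, 0, 0, 0, 0, 0],
    [15, 0, 0, 0, 0, 0, 0]
  ],
  "newtons": 25
}}

```text
clock: 27.28
position: [0.622, 0.0029, 0.2291]
ee_rot: [1.146, 1.248, -1.146]
force: [0.5, -1.4, 2.2]
width: 0.244
```

Run:
```python
from h import *
sc=get_image("scene"); save(sc,"b2.png",(170,260,230,340),6)
go(621,1.5,50,5)
```

```text
t 27.325 tip [622.    2.8  51.1] tilt [ 0.0004 -0.0004] jawyaw -85.1 turn_x -0.1 shift tool [ 1.1 -1.2  1.2] F [ 0.5 -1.7  2.3] w 22.7 q7 -1.74
```

View pics/b2.png

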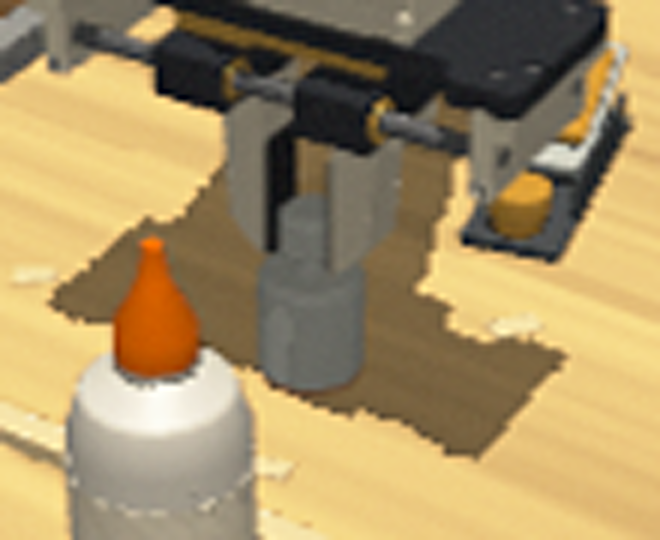

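Call:
{"api": "arm_command", "payload": {
  "motion": [
    [15, -10, 0, 0, 0, 0, 0],
    [15, -30, 0, 0, 0, 0, 0],
    [15, -40, 0, 0, 0, 0, 0],
    [15, -35, 0, 0, 0, 0, 0],
    [15, -20, 0, 0, 0, 0, 0]
  ]
}}

```text
clock: 27.95
position: [0.6218, 0.0035, 0.3662]
ee_rot: [1.146, 1.248, -1.144]
force: [-0.2, 0.7, -4.4]
width: 0.252
```

Call:
{"api": "arm_command", "payload": {
  "motion": [
    [15, 0, -10, 16, 0, 0, 0],
    [15, 0, -18, 28, 0, 0, 0],
    [15, 0, -22, 35, 0, 0, 0],
    [15, 0, -22, 35, 0, 0, 0],
    [15, 0, -22, 35, 0, 0, 0]
  ]
}}

```text
clock: 28.58
position: [0.5388, -0.1556, 0.3624]
ee_rot: [1.145, 1.25, -1.149]
force: [-0.1, -0.6, -4.9]
width: 0.247
```

Call:
{"api": "arm_command", "payload": {
  "motion": [
    [15, 0, -22, 35, 0, 0, 0],
    [15, 0, -22, 35, 0, 0, 0],
    [15, 0, -20, 32, 0, 0, 0],
    [15, 0, -14, 20, 0, 0, 0],
    [15, 0, -5, 9, 0, 0, 0]
  ]
}}

```text
clock: 29.2
position: [0.4671, -0.293, 0.3626]
ee_rot: [1.147, 1.25, -1.15]
force: [0.2, 0.7, -4.9]
width: 0.248
```

Call:
{"api": "arm_command", "payload": {
  "motion": [
    [15, 0, 0, 0, 0, 0, 0],
    [15, 0, 0, 0, 0, 0, 0],
    [15, 0, 0, 0, 0, 0, 0]
  ]
}}

```text
clock: 29.58
position: [0.4701, -0.2899, 0.3639]
ee_rot: [1.145, 1.25, -1.144]
force: [0.5, 0.3, -4.1]
width: 0.25
```

Run:
```python
from h import *
sc=get_image("scene"); S=cloud(sc); save(sc,"b3.png",(60,180,160,300),5)
W=uv(S*1000); z=S[...,2]*1000
m=(z>138)&(z<172)&(abs(W[...,0]-20)<40)&(abs(W[...,1])<30)
q=np.c_[S[m][:,:2]*1000,z[m]]
from scipy.optimize import least_squares
# vertical cylinder r=20 fit with tilt
f=lambda p: np.hypot(q[:,0]-p[0]-p[2]*(q[:,2]-150),q[:,1]-p[1]-p[3]*(q[:,2]-150))-20
r=least_squares(f,[469,-292,0,0],loss="soft_l1"); print("cyl",r.x.round(3),"uv",uv(r.x[:2]).round(1),m.sum(),"rms",np.sqrt((r.fun**2).mean()).round(2))
go(469.6,-291.9,143,5)
```

```text
cyl [ 4.69941e+02 -2.90371e+02  1.40000e-02  1.30000e-02] uv [21.2  1.8] 188 rms 1.43
t 29.625 tip [ 470.1 -290.   185.9] tilt [0.0002 0.0002] jawyaw -84.98 turn_x 0.02 shift tool [42.9 -0.6  1.9] F [ 0.3  1.1 -3.5] w 22.4 q7 -1.11
```

View pics/b3.png

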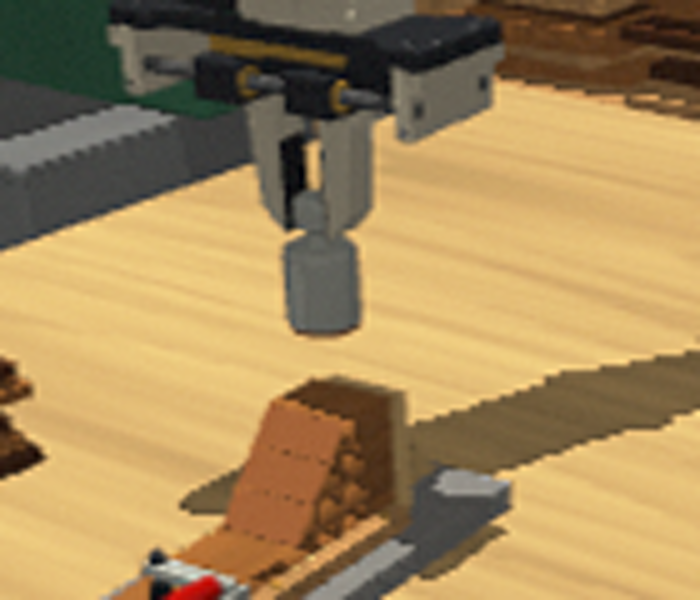

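Call:
{"api": "arm_command", "payload": {
  "motion": [
    [15, 12, -1, 1, 0, 0, 0],
    [15, 16, 0, 0, 0, 0, 0],
    [15, 8, 0, 0, 0, 0, 0],
    [15, 0, 0, 0, 0, 0, 0],
    [15, 0, 0, 0, 0, 0, 0]
  ]
}}

```text
clock: 30.25
position: [0.4688, -0.2922, 0.3281]
ee_rot: [1.146, 1.248, -1.146]
force: [0.2, -1.2, -4.0]
width: 0.246
```

```bash
cat >> h.py <<'E'
def cyl(S,z0,z1):
    from scipy.optimize import least_squares
    W=uv(S*1000); z=S[...,2]*1000; m=(z>z0)&(z<z1)&(abs(W[...,0]-20)<40)&(abs(W[...,1])<30); q=np.c_[S[m][:,:2]*1000,z[m]]; zm=(z0+z1)/2
    f=lambda p: np.hypot(q[:,0]-p[0]-p[2]*(q[:,2]-zm),q[:,1]-p[1]-p[3]*(q[:,2]-zm))-20
    r=least_squares(f,[469,-292,0,0],loss="soft_l1"); print("cyl",r.x.round(3),"uv",uv(r.x[:2]).round(1),m.sum(),"rms",np.sqrt((r.fun**2).mean()).round(2),"zmin")
E
python3 - <<'E'
from h import *
S=cloud(get_image("scene")); cyl(S,102,138)
go(469.0,-291.9,143,5)
E
```

```text
cyl [ 4.69044e+02 -2.92772e+02  1.40000e-02 -5.00000e-03] uv [20.1 -0.5] 190 rms 1.52 zmin
t 30.3 tip [ 469.  -292.2  150.3] tilt [ 0.0007 -0.0004] jawyaw -85.08 turn_x -0.08 shift tool [ 7.3  0.1 -0.3] F [ 0.2 -0.4 -4.3] w 22.8 q7 -1.12
```

Well centred (u 20.1, v −0.5). I lower it gently.

Call:
{"api": "arm_command", "payload": {
  "motion": [
    [15, 3, 0, -0.5, 0, 0, 0],
    [15, 2, 0, 0, 0, 0, 0],
    [15, 1.5, 0, 0, 0, 0, 0],
    [15, 0.7, 0, 0, 0, 0, 0],
    [15, 0, 0, 0, 0, 0, 0]
  ]
}}

```text
clock: 30.92
position: [0.4687, -0.2916, 0.3211]
ee_rot: [1.146, 1.248, -1.146]
force: [-0.2, 0.8, 0.2]
width: 0.246
```

Run:
```python
from h import *
go(469.0,-291.9,143,5)
```

```text
t 30.925 tip [ 468.8 -291.7  143.1] tilt [ 0.0005 -0.0003] jawyaw -85.08 turn_x -0.08 shift tool [0.1 0.2 0.2] F [-0.2  0.8  0.2] w 22.6 q7 -1.12
```

Call:
{"api": "arm_command", "payload": {
  "motion": [
    [30, 0, 0, 0, 0, 0, 0],
    [40, 0, 0, 0, 0, 0, 0],
    [60, 0, 0, 0, 0, 0, 0],
    [60, 0, 0, 0, 0, 0, 0],
    [60, -15, 0, 0, 0, 0, 0]
  ]
}}

```text
clock: 31.55
position: [0.4682, -0.2914, 0.3354]
ee_rot: [1.146, 1.251, -1.147]
force: [0.3, -0.1, 0.6]
width: 0.647
```

Call:
{"api": "arm_command", "payload": {
  "motion": [
    [60, -35, 0, 0, 0, 0, 0],
    [60, -40, 0, 0, 0, 0, 0],
    [60, -20, 0, -40, 0, 0, 0],
    [60, 0, 0, -55, 0, 0, 0],
    [60, 0, 0, -55, 0, 0, 0]
  ]
}}

```text
clock: 32.17
position: [0.4554, -0.1406, 0.4322]
ee_rot: [1.147, 1.246, -1.145]
force: [0.7, 0.6, 0.1]
width: 0.654
```

Call:
{"api": "arm_command", "payload": {
  "motion": [
    [60, 0, 0, -55, 0, 0, 0],
    [60, 0, 0, -55, 0, 0, 0],
    [60, 0, 0, -40, 0, 0, 0],
    [60, 0, 0, 0, 0, 0, 0],
    [60, 0, 0, 0, 0, 0, 0]
  ]
}}

```text
clock: 32.8
position: [0.4429, 0.0068, 0.4314]
ee_rot: [1.146, 1.247, -1.146]
force: [0.7, -0.4, -0.4]
width: 0.653
```

Run:
```python
from h import *
im=get_image("top"); P=cloud(im); sc=get_image("scene"); S=cloud(sc)
cyl(S,97,133); print("weight top",rectfit(P,.130,.142,(.469,-.292),.04),rectfit(P,.150,.17,(.469,-.292),.04))
stack(P,(38,92)); print("plane",rectfit(P,.01,.06,(.46,.01),.08),"sand",rectfit(P,.01,.06,(.458,.132),.08))
for t in "brace_strip glue_bottle spool_clamp block_plane sanding_block".split():
    for c in("scene","top"):
        d=pinpoint(c,t); print(t,c,np.round(d[0]["point"],3) if d else None)
a=cv2.resize(im["frame"][200:300,360:460,::-1],None,fx=4,fy=4); b=cv2.resize(sc["frame"][90:190,180:280,::-1],None,fx=4,fy=4)
cv2.imwrite("pics/c1.png",np.hstack([a,b])); go(0,0,0,5)
```

```text
cyl [ 4.68442e+02 -2.91974e+02 -1.70000e-02 -7.00000e-03] uv [19.5  0.3] 190 rms 1.52 zmin
weight top [ 467.2 -289.2   39.3   34.4    5.2  135.7  166. ] [ 468.  -291.2   22.2   22.3   85.9  161.   126. ]
38 rect [107.3  -0.4] [52.2 45.3] 89.56 u1/99 [ 85.4 129.6] v1/99 [-25.6  25.3] meanz 38.3 371
92 rect [21.8  2.1] [51.9 49.3] 83.68 u1/99 [-0.8 45.2] v1/99 [-25.4  27.3] meanz 91.9 163
plane [501.2  18.4  24.6  23.1  43.6  25.1  97. ] sand [456.8 133.   60.3  98.1  86.5  28.6 620. ]
brace_strip scene [ 0.714 -0.012 -0.002]
brace_strip top [ 0.714 -0.016 -0.001]
glue_bottle scene [0.77  0.05  0.009]
glue_bottle top [0.772 0.049 0.002]
spool_clamp scene [ 0.771 -0.064  0.002]
spool_clamp top [ 0.771 -0.062  0.001]
block_plane scene None
block_plane top [ 0.46  0.01 -0.  ]
sanding_block scene [0.769 0.052 0.005]
sanding_block top [0.454 0.129 0.003]
t 33.4 tip [442.9   7.2 252.7] tilt [-0.     -0.0001] jawyaw -85.09 turn_x -0.09 shift tool [ 252.7 -441.8  -31.4] F [ 0.4 -0.5 -0.4] w 60.1 q7 -1.69
```

View pics/c1.png

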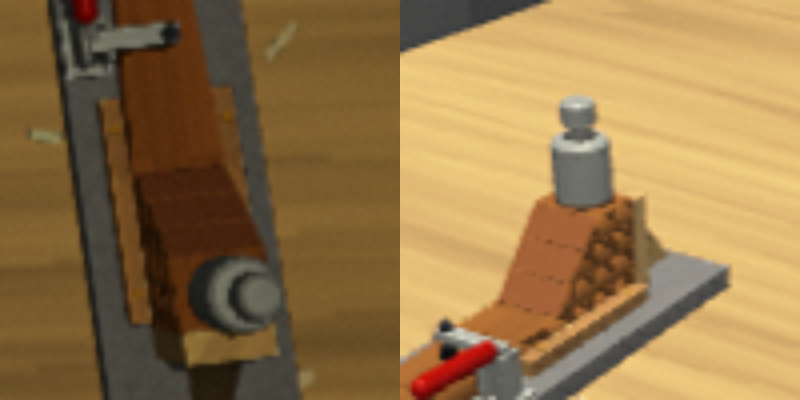

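The weight stands upright and central on the top block (u 19.5, v 0.3 mm), the slopes are even, and the bystanders haven't moved. Handing in.

```bash
python3 -c "
from cell import arm
print(arm.sign_off())"
```

```text
the job is handed in; nothing more can be done
None
```

The heel is stacked and handed in, at about 33 s on the clock. The long, middle and short mahogany blocks sit in that order against the stop, slopes towards the headstock. The steel weight stands on the top block, and the robot is clear of everything.

- **Blocks:** Each block was eased back until it touched the stop (about 4–14 N) and then lowered onto its seat. Their sides fit the neck to within about 1–2 mm, which is the measuring noise. The last picture shows the slopes running on evenly.
- **Weight:** It stands upright, 19.5 mm from the stop and 0.3 mm off the middle of the neck line. The ideal is 20 mm and 0.
- **Other items:** The spruce strip, glue bottle, spool clamp, sanding block and plane were found where they were at the start, to within about 4 mm. I left the yellow look-alikes alone.

Three checks failed or disagreed, and I set them aside:
- **Plane outline:** The final outline check caught only part of the plane, because the arm stood in front of it. The top camera's network still puts it at its starting position.
- **Scene camera:** Its network did not find the plane, and it reported the sanding block at the glue bottle's position. I took that as a misdetection, since the top camera found the sanding block in place.
- **Top camera after the first block:** The arm hid the neck, so I checked the long block with the scene camera instead.

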